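# Reset a work-light tripod's leg to its tape mark and squeeze the cam lever shut

### The job

Reset the uppermost leg of the folded tripod: pull its upright cam lever open, slide the leg in until the hub-side edge of its black collar lies on the band of masking tape on the tube, and hold it there while you squeeze the lever fully home against its finger rest. Closing the lever drives the leg outward unless it is held. Finish still gripping lever and finger rest together, with the leg locked at the mark, and leave the other things on the bench where they are.

Things in the scene. Friction and masses are not known exactly. Their poses are not given: they have to be found in the camera images.
- stand: Folded aluminium work-light tripod, fixed, lying on the bench, 570 mm long. Origin on the bench near mid-length; x along the legs from hub to feet, z up. Hub from x -304 to -189 mm, 75 mm tall. The uppermost leg's axis is at y = 0, 52 mm up; its inner tube is 22 mm thick. The two lower legs beside it (under 45 mm tall, levers pointing outward to y = +-125 mm) are already set.
- tape_mark: The length mark: a 10 mm wide band of cream masking tape round the inner tube of the uppermost leg, between hub and collar. Origin at the middle of the band, on the tube's axis; x along the tube towards the feet.
- collar_edge (a point): Centre of the inner (hub-side) edge of the black collar (38 mm across, 50 mm long) of the uppermost leg, on the leg's axis. It belongs on the tape band, best on its middle.
- finger_rest (a point): In the finger rest, an upright black tab fixed to the collar: 9 mm thick along the leg, 20 mm wide, top 86 mm above the leg's axis. The point is the middle of its thickness, 31.5 mm footward of the collar edge and 74 mm above the axis (126 mm above the bench). Keep fingertips at least 42 mm above the axis: lower down are the collar's ears and rib.
- lever_tip (a point): Middle of the cross bar (12 mm thick, 32 mm long across the leg, overhanging the rest by 6 mm each side) at the end of the cam lever; 57 mm from its pivot, which is 21 mm footward of the collar edge, 27 mm above the axis. Closed, the lever stands upright on the hub side of the rest: both together are 23 mm thick along the leg. Open, it leans to the hub.
- leg (a joint): How far the uppermost leg is out, m: 0 fully in, 0.12 fully out; it starts locked too far out; grows along the stand's x, away from the hub. While the lever is open it slides with about 2 N and stays where it is left; with the lever closed it is clamped against an outward pull of about 6 N, but a hard push inward can roll the cam open.
- cam_lever (a joint): Angle of the cam lever, rad: 0 closed (upright, at its stop, as it starts), 0.8 wide open (leaning to the hub; at 0.7 rest and bar span 61 mm). The bar needs up to about 8 N either way; past 0.35 it moves easily, stays where it is left, and the leg is free. Below that the cam bites, and pushing it shut drives the leg outward unless the rest is held. Once closed it stays shut.
- marker: Bystander, stays where it is: white marker pen, 135 mm long. Origin under its middle.
- tape_measure: Bystander, stays where it is: steel tape measure, 87 mm long, 69 mm tall. Origin under its middle.
- hex_keys: Bystander, stays where it is: folding hex-key set, 95 mm long. Origin under its middle.
- tape_roll: Bystander, stays where it is: roll of masking tape, 108 mm across, 48 mm tall. Origin under its middle.
- spanner: Bystander, stays where it is: combination spanner, 220 mm long. Origin under its middle.
- wood_block: Bystander, stays where it is: block of wood, 110 mm long, 38 mm tall. Origin under its middle.

How it is judged:
By the outcome, as a careful person would: the job done as asked, in the order asked, and still so for the second after the job is handed in, while the arm keeps its last pose, push and grip.
It also fails if it takes over 45 s, if anything falls off the work surface, if the arm or the gripper's body presses on something with over 40 N, if the wrist force passes 120 N, or if a joint passes its speed limit or range.

### The arm

A 6-joint arm with a two-finger parallel gripper is mounted at the origin on a cart in front of the work surface, level with it; the furniture and walls round the work are solid. World frame = base frame: x ahead of the robot, y to its left, z up, the work surface at z = 0. Lengths are in m, angles in rad, forces in N, time in s.
With the tool pointing down it reaches from about 0.4 to 0.825 m from the base axis. Payload 7 kg.
Tool frame: the origin (TCP) lies at the very end of the fingers, on their centre line; the grasp point (between the pads) lies arm.hold_point_z behind it (arm.hold_point_z is the distance from the TCP to the grasp point, in m); z points along the fingers, y is the line along which they close (so a half turn about z gives the same grasp; the last joint's range is limited). The gripper opens to 88 mm and grips with 3 to 60 N. Pads are 19 mm wide; open, the fingers measure 130 mm over their backs; the gripper's body (78 mm by 193 mm) begins 47 mm behind the grasp point.
Start: joints at [1.503, 0.359, 0.012, 0, -1.224, -0.288], TCP at [0.235, 0.633, 0.227] pointing down, gripper open.
Joint ranges: [-3.07, 3.07], [-1.43, 2.12], [-1.02, 1.25], [-3.03, 1.67], [-3.05, -0], [-3.03, 3.03]. Speed limits (rad/s): [2.39, 2.39, 3.01, 3.14, 3.14, 3.14].

### API

Orientations are given as [roll, pitch, yaw] about the fixed x, y, z axes, in that order (R = Rz(yaw) Ry(pitch) Rx(roll)).
In Python, from station import arm gives the robot as it stands.
- The arm moves only by the shell command python3 nudge.py 'ROWS' [FORCE]. ROWS is a JSON list of rows, 1 to 20 of them, each of 5 numbers: the finger opening in m, then dx, dy, dz in m, then a turn about the tool's z in rad; each row is the pose to reach, as a shift and turn from the pose commanded when the command began, along the tool's axes at that moment; what a row does not reach only later rows make up. A row lasts 1/12 s, in which the tool goes at most 0.0417 m and 0.125 rad, less where a joint would pass 70% of its speed; a pose out of reach is approached as far as the arm can. The fingers move at their own pace and stop on an object; FORCE is the grip in N (left out, the last holds). Time passes only in rows, so rows that do not move let the fingers close. It prints the time, the measured TCP pose, the force, the opening and the grip force at its end.
- arm.get_state(): the state, without advancing time (a new reading comes with each control period).
- arm.grab_frame(name): name is "scene" or "top" or "wrist"; returns the picture (400x640x3 uint8, red, green, blue); there is no depth.
- arm.camera_params(name): a dict with "fx", "fy", "cx", "cy" (pixels), "D" ([k1, k2, p1, p2, k3] as OpenCV has them; the pictures are not rectified), "T" (4x4, takes a point from camera to world coordinates); the wrist camera has in their place "hand_eye" (4x4, takes a point from camera to tool coordinates, whose origin is the TCP and whose axes are the flange's). Camera axes: x right, y down, z forward; pixel columns grow to the right and rows downward; lengths in m; the calibration is good to about 2 mm. A picture is of the moment at which its call begins: read the wrist's pose just before it. camera_params takes no time and is no camera call.
- arm.job_done(): hands the job in; it is judged then, once.
The state is a dict: "t": time; "q": joint angles; "qd": joint speeds; "joint_efforts": joint torques, N m; "eef_pos": TCP position; "ee_rot": TCP orientation; "force": force on the tool from outside, world axes, zero at the start; "moment": the same for the moment, N m; "width": finger opening in m; "gripper_force": force on a finger pad.
Only numpy, scipy, OpenCV 4.12 (cv2) and the standard library are available. Lean on these libraries where they do the work, as an engineer would, in place of code of your own. Each camera call takes 0.05 s, during which the arm holds its last target. There are 200 camera calls.

## Working session

There is one attempt and no reset: what is moved stays moved. The work goes in short steps, Python scripts to look and compute and a shell command to move; the robot and the scene stay as the last step left them, time stands still between calls to the robot, and variables do not carry over. Pictures are saved under pics/ and viewed, at most 10 in all, crops included, and the job is handed in when it is done.

```bash
ls; mkdir -p pics; python3 - <<'E'
from station import arm
import cv2,numpy as np
for n in("scene","top"):
    im=arm.grab_frame(n); cv2.imwrite(f"pics/{n}0.png",im[:,:,::-1])
    p=arm.camera_params(n); print(n,p["fx"],p["fy"],p["cx"],p["cy"],p["D"]);print(np.round(p["T"],3))
im=arm.grab_frame("wrist"); cv2.imwrite("pics/wrist0.png",im[:,:,::-1])
s=arm.get_state();print({k:np.round(v,3) for k,v in s.items()},arm.hold_point_z)
p=arm.camera_params("wrist");print(p)
E
```

```text
nudge.py
pics
station.py
scene 455.8938357862249 455.8938357862249 325.91885585994777 196.6331570417205 [0.04022759 0.         0.         0.         0.        ]
[[ 0.894 -0.333  0.3    0.158]
 [-0.448 -0.69   0.568 -0.507]
 [ 0.018 -0.642 -0.766  0.999]
 [ 0.     0.     0.     1.   ]]
top 441.9258763936772 441.9258763936772 318.53134897390527 200.85779034438997 [-0.02657329  0.          0.          0.          0.        ]
[[ 0.023 -0.982  0.186  0.294]
 [-1.    -0.025 -0.011  0.15 ]
 [ 0.016 -0.186 -0.982  1.26 ]
 [ 0.     0.     0.     1.   ]]
{'t': np.float64(0.15), 'q': array([ 1.503,  0.359,  0.011, -0.   , -1.224, -0.288]), 'qd': array([ 0.   , -0.003,  0.002,  0.003,  0.   , -0.001]), 'joint_efforts': array([-1.0000e-03, -5.8327e+01,  2.9329e+01,  7.0010e+00,  9.0000e-03,
       -0.0000e+00]), 'eef_pos': array([0.235, 0.632, 0.226]), 'ee_rot': array([ 3.14 , -0.   , -0.356]), 'force': array([-0.318, -0.403, -0.3  ]), 'moment': array([-0.034, -0.003, -0.016]), 'gripper_force': np.float64(0.0), 'width': np.float64(0.088)} 0.0188
{'fx': 302.46963851325273, 'fy': 302.46963851325273, 'cx': 321.2209659002838, 'cy': 199.95270500515102, 'D': array([-0.00235584,  0.        ,  0.        ,  0.        ,  0.        ]), 'hand_eye': array([[-9.43523256e-04, -9.61457282e-01, -2.74952731e-01,
         7.34174310e-02],
       [ 9.99999244e-01, -6.90391043e-04, -1.01741505e-03,
         1.08657003e-04],
       [ 7.88376206e-04, -2.74953483e-01,  9.61457207e-01,
        -1.57678217e-01],
       [ 0.00000000e+00,  0.00000000e+00,  0.00000000e+00,
         1.00000000e+00]])}
```

View pics/scene0.png

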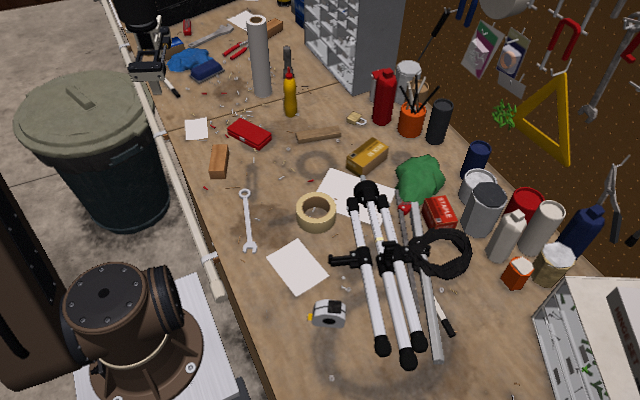

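View pics/top0.png

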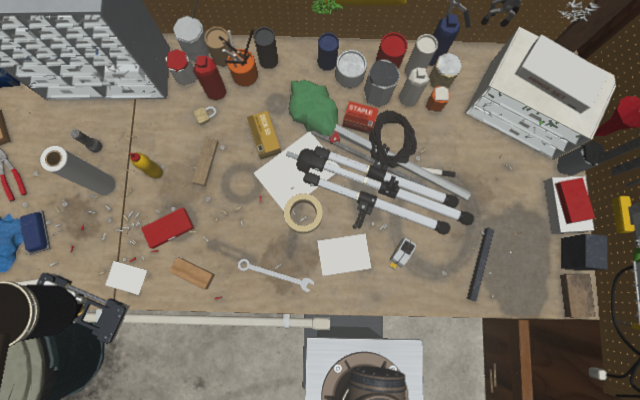

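Scene: the tripod's hub is at (370,190) and its feet at (410,355). In the top view the hub is at (315,160) and the feet at (470,218). The tape roll, tape measure and spanner lie on the robot side. Next I'll zoom in on the tripod.

```bash
python3 - <<'E'
import cv2,numpy as np
a=cv2.imread("pics/top0.png")[135:245,285:485]; b=cv2.imread("pics/scene0.png")[170:370,310:480]
cv2.imwrite("pics/c1.png",cv2.resize(a,None,fx=4,fy=4,interpolation=cv2.INTER_CUBIC))
cv2.imwrite("pics/c2.png",cv2.resize(b,None,fx=3,fy=3,interpolation=cv2.INTER_CUBIC))
E
```

```text
(no output)
```

View pics/c1.png

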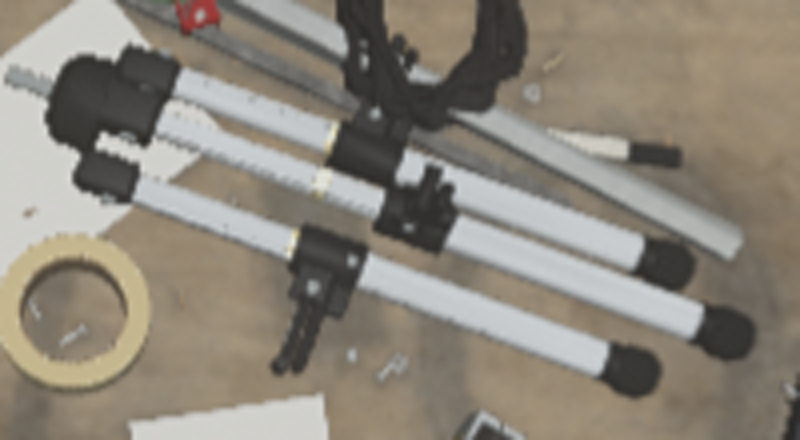

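View pics/c2.png

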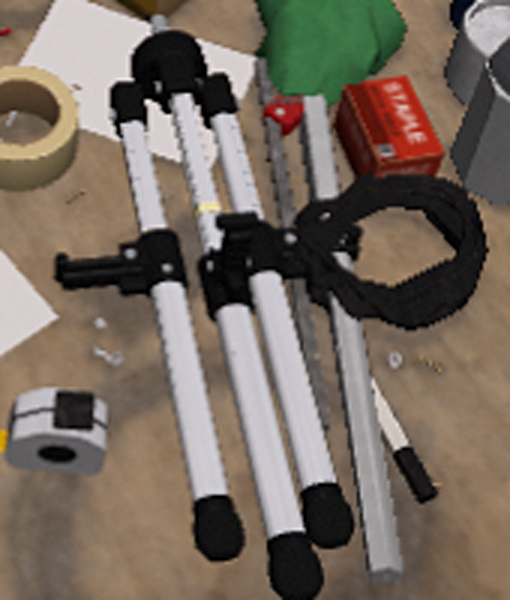

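The crops show the tape band on the middle tube at top pixel (365.5,180), the collar edge at about (381,188), and the lever and rest at about (393,182). The band is in scene at about (379,239). I'll localise from these and then check with the wrist camera.

```bash
cat > h.py <<'E'
from station import arm
import numpy as np,cv2
from scipy.spatial.transform import Rotation as R
def cam(n):
    p=arm.camera_params(n)
    K=np.array([[p["fx"],0,p["cx"]],[0,p["fy"],p["cy"]],[0,0,1]])
    if n=="wrist":
        s=arm.get_state();T=np.eye(4);T[:3,:3]=R.from_euler("xyz",s["ee_rot"]).as_matrix();T[:3,3]=s["eef_pos"];T=T@p["hand_eye"]
    else:T=np.array(p["T"])
    return K,np.array(p["D"]),T
def ray(c,uv):
    K,D,T=c
    u=cv2.undistortPoints(np.array([[uv]],float),K,D)[0,0]
    return T[:3,3],T[:3,:3]@np.r_[u,1]
def onz(c,uv,z):
    o,d=ray(c,uv);return o+d*(z-o[2])/d[2]
def proj(c,P):
    K,D,T=c;Ti=np.linalg.inv(T)
    return cv2.projectPoints(np.atleast_2d(np.array(P,float)),cv2.Rodrigues(Ti[:3,:3])[0],Ti[:3,3],K,D)[0][:,0]
def tri(pairs):
    A=np.zeros((3,3));b=np.zeros(3)
    for c,uv in pairs:
        o,d=ray(c,uv);d=d/np.linalg.norm(d);M=np.eye(3)-np.outer(d,d);A+=M;b+=M@o
    return np.linalg.solve(A,b)
def tool(vec):
    return R.from_euler("xyz",arm.get_state()["ee_rot"]).inv().apply(vec)
E
python3 - <<'E'
from h import *
t=cam("top");s=cam("scene")
f=lambda x,y:(285+x/4,135+y/4)
g=lambda x,y:(310+x/3,170+y/3)
print("tape",onz(t,f(322,181),.063),onz(s,g(208,207),.063),tri([(t,f(322,181)),(s,g(208,207))]))
a=onz(t,f(190,133),.052);b=onz(t,f(690,313),.052);d=b-a;print("axis",a,b,np.degrees(np.arctan2(d[1],d[0])))
print("foot",onz(t,f(725,330),.052),onz(s,g(295,568),.052))
print("collar edge",onz(t,f(388,205),.06)); print("levertop",onz(t,f(430,190),.13),tri([(t,f(432,178)),(s,g(238,220))]))
E
```

```text
tape [0.58172713 0.00705595 0.063     ] [0.58264396 0.00655711 0.063     ] [0.58230856 0.00684835 0.06260682]
axis [0.61668794 0.09913983 0.052     ] [ 0.49681709 -0.25167023  0.052     ] -108.86515883878197
foot [ 0.4854297  -0.27585815  0.052     ] [ 0.48534119 -0.27443075  0.052     ]
collar edge [ 0.56649832 -0.03945073  0.06      ]
levertop [ 0.56141036 -0.05615326  0.13      ] [ 0.56525788 -0.05523378  0.13826033]
```

```bash
python3 nudge.py '[[0.088,0.03,0.027,-0.02,0],[0.088,0.06,0.054,-0.054,0],[0.088,0.1,0.09,-0.054,0],[0.088,0.54,0.494,-0.054,0],[0.088,0.54,0.494,-0.054,0],[0.088,0.54,0.494,-0.054,0],[0.088,0.54,0.494,-0.054,0],[0.088,0.54,0.494,-0.054,0],[0.088,0.54,0.494,-0.054,0],[0.088,0.54,0.494,-0.054,0],[0.088,0.54,0.494,-0.054,0],[0.088,0.54,0.494,-0.054,0],[0.088,0.54,0.494,-0.054,0],[0.088,0.54,0.494,-0.054,0],[0.088,0.54,0.494,-0.054,0],[0.088,0.54,0.494,-0.054,0],[0.088,0.54,0.494,-0.054,0],[0.088,0.54,0.494,-0.054,0],[0.088,0.54,0.494,-0.054,0],[0.088,0.54,0.494,-0.054,0]]' 40
python3 - <<'E'
from h import *
s=arm.get_state();print(s["t"],s["q"].round(3),s["eef_pos"],s["ee_rot"])
c=cam("wrist");im=arm.grab_frame("wrist");cv2.imwrite("pics/w1.png",im[:,:,::-1]);np.savez("w1.npz",T=c[2])
u=np.array([-.323,-.946,0]);t=np.array([.582,.007,.052])
print(proj(c,[t,t+.05*u,t+.0815*u+[0,0,.074],t+.071*u+[0,0,.084]]))
E
```

```text
t: 1.82
eef_pos: [0.5695, -0.0205, 0.2796]
ee_rot: [3.141, 0.001, -0.36]
force: [0.1, 0.0, 0.1]
width: 0.0879
gripper_force: 0.0
1.8167 [ 0.307  0.157 -0.14  -0.    -1.276  0.904] [ 0.56946081 -0.02052242  0.27964416] [ 3.14066882e+00  1.36166088e-03 -3.59747104e-01]
[[297.85810983 170.79729469]
 [336.61695776 169.582813  ]
 [369.99561776 181.29081985]
 [361.22279454 183.73513865]]
```

View pics/w1.png

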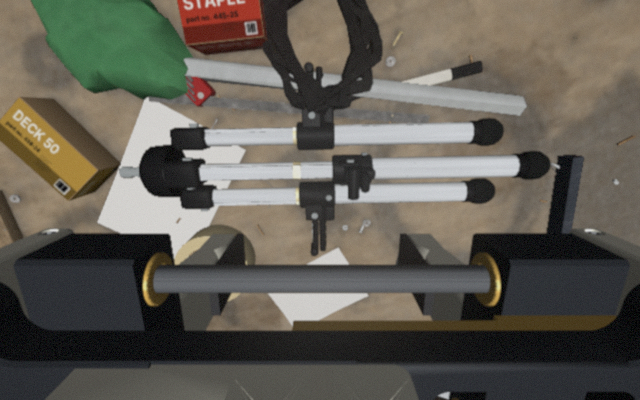

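Wrist view: tripod horizontal, tape band at about (298,170), collar edge at about (334,168), lever bar and rest at about (355–372,175). I'll magnify this for precise edges.

```bash
python3 - <<'E'
import cv2
a=cv2.imread("pics/w1.png")[135:215,280:400]
cv2.imwrite("pics/w1c.png",cv2.resize(a,None,fx=6,fy=6,interpolation=cv2.INTER_CUBIC))
E
```

```text
(no output)
```

View pics/w1c.png

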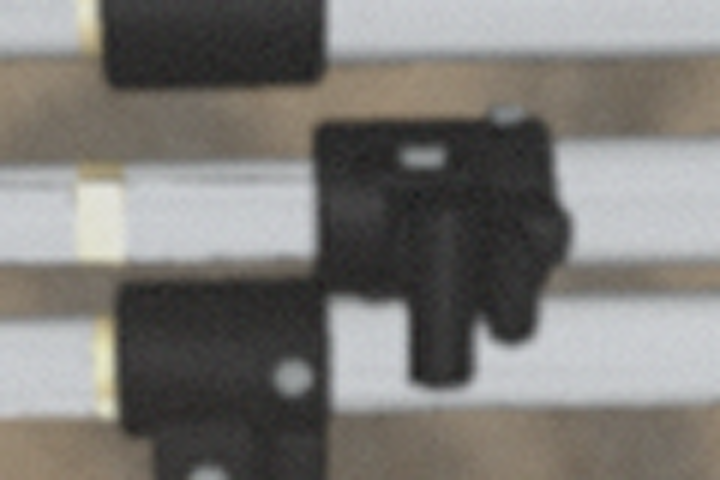

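Crop: tape band centre is full-frame (296.8,171), collar edge (332.8,169.8), bar mid-column u=353.7 with near end at row 199, rest u≈365.8 with near end at row 192.

```bash
python3 - <<'E'
from h import *
c=cam("wrist")
a=onz(c,(210,172),.056);b=onz(c,(515,165.5),.056);d=b-a;print("ang",np.degrees(np.arctan2(d[1],d[0])))
th=np.radians(-108.8);u=np.array([np.cos(th),np.sin(th),0]);n=np.array([-u[1],u[0],0])
tp=onz(c,(296.8,171),.058);ce=onz(c,(332.8,169.7),.06);bar=onz(c,(353.7,195),.14);rs=onz(c,(365.8,188),.135)
o=np.array([.582,.007,.052])
for k,p in dict(tape=tp,edge=ce,bar=bar,rest=rs,foot=b,hub=a).items(): print(k,p.round(4),"along",round((p-o)@u,4),"side",round((p-o)@n,4))
for nme,p in (("barend",onz(c,(353.7,199.2),.134)),): print(nme,((p-o)@n).round(4))
E
```

```text
ang -109.33308986623679
tape [0.5827 0.0088 0.058 ] along -0.0019 side 0.0001
edge [ 0.5686 -0.0346  0.06  ] along 0.0437 side 0.0007
bar [ 0.5513 -0.0479  0.14  ] along 0.0619 side -0.0113
rest [ 0.5526 -0.062   0.135 ] along 0.0748 side -0.0056
foot [ 0.4916 -0.2533  0.056 ] along 0.2756 side -0.0017
hub [0.6202 0.1135 0.056 ] along -0.1131 side 0.0019
barend -0.0175
```

```bash
python3 nudge.py '[[0.088,0.004,0.032,0.04,1.544],[0.088,0.004,0.032,0.06,1.544],[0.088,0.004,0.032,0.08,1.544],[0.088,0.004,0.032,0.08,1.544],[0.088,0.004,0.032,0.08,1.544],[0.088,0.004,0.032,0.08,1.544],[0.088,0.004,0.032,0.08,1.544],[0.088,0.004,0.032,0.08,1.544],[0.088,0.004,0.032,0.08,1.544],[0.088,0.004,0.032,0.08,1.544],[0.088,0.004,0.032,0.08,1.544],[0.088,0.004,0.032,0.08,1.544],[0.088,0.004,0.032,0.08,1.544],[0.088,0.004,0.032,0.11,1.544],[0.06,0.004,0.032,0.14,1.544],[0.06,0.004,0.032,0.155,1.544],[0.06,0.004,0.032,0.165,1.544],[0.06,0.004,0.032,0.165,1.544]]' 30
python3 - <<'E'
from h import *
s=arm.get_state();print(s["t"],s["q"].round(3),s["eef_pos"],s["ee_rot"])
c=cam("wrist");im=arm.grab_frame("wrist")
cv2.imwrite("pics/w2.png",im[:,:,::-1])
E
```

```text
t: 3.37
eef_pos: [0.5604, -0.0489, 0.1137]
ee_rot: [3.139, -0.001, -1.898]
force: [0.6, -1.2, 0.1]
width: 0.0666
gripper_force: 0.0
3.3667 [ 0.261  0.278 -0.386 -0.001 -0.911 -0.588] [ 0.56044348 -0.04889599  0.11374217] [ 3.13864625e+00 -1.47621615e-03 -1.89837216e+00]
```

View pics/w2.png

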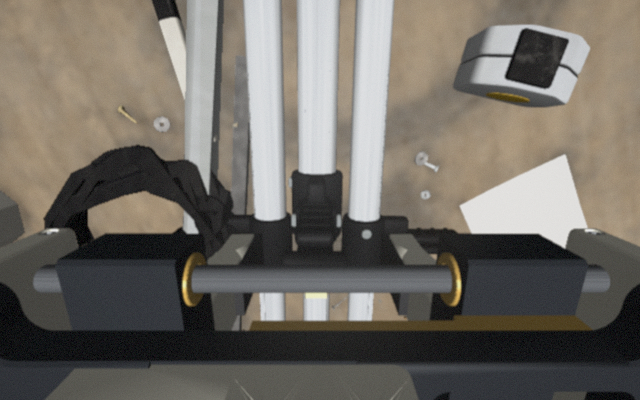

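The lever is centred between the fingers, with the bar at about (317,255) and the tape at (316,296). Next I close on the bar ends.

```bash
python3 nudge.py '[[0.036,0,0,0,0],[0.036,0,0,0,0],[0.026,0,0,0,0],[0.026,0,0,0,0],[0.026,0,0,0,0],[0.026,0,0,0,0]]' 30
```

```text
t: 3.92
eef_pos: [0.5634, -0.05, 0.1165]
ee_rot: [-3.138, 0.001, -1.9]
force: [4.9, -1.5, 0.4]
width: 0.0314
gripper_force: 30.0
```

```bash
python3 nudge.py '[[0.026,-0.006,0,0.0003,0],[0.026,-0.011,0,0.001,0],[0.026,-0.017,0,0.0025,0],[0.026,-0.022,0,0.0045,0],[0.026,-0.027,0,0.007,0],[0.026,-0.032,0,0.01,0],[0.026,-0.037,0,0.0134,0],[0.026,-0.037,0,0.0134,0],[0.026,-0.037,0,0.0134,0]]' 30
python3 - <<'E'
from h import *
im=arm.grab_frame("top");cv2.imwrite("pics/t3f.png",im[:,:,::-1])
im=arm.grab_frame("scene");cv2.imwrite("pics/s3f.png",im[:,:,::-1])
w=arm.grab_frame("wrist")
a=cv2.resize(im[170:300,310:460,::-1],None,fx=3,fy=3)
b=cv2.resize(w[100:320,220:420,::-1],(400,390))
cv2.imwrite("pics/s3.png",np.hstack([a[:390],b])[:, :800])
E
```

```text
t: 4.67
eef_pos: [0.5762, -0.0142, 0.1037]
ee_rot: [-3.137, 0.002, -1.899]
force: [3.1, -0.4, 4.6]
width: 0.0315
gripper_force: 30.0
```

View pics/s3.png

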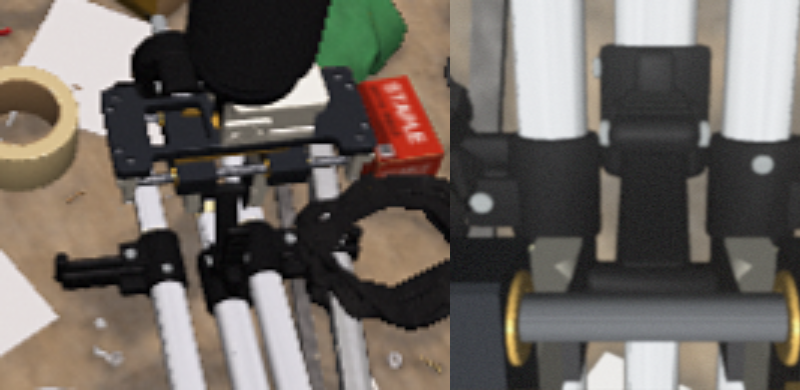

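The lever has come out leaning to the hub, with its arm visible between collar and bar. I'll check whether the leg moved, using the collar's foot end at wrist pixel (322,127).

```bash
python3 - <<'E'
from h import *
c=cam("wrist");th=np.radians(-109.1);u=np.array([np.cos(th),np.sin(th),0]);o=np.array([.582,.007,.052])
for r,z in((125,.071),(128,.06),(173,.07)): print(((onz(c,(322,r),z)-o)@u).round(4))
print((arm.get_state()["eef_pos"]-o)@u)
E
```

```text
0.0895
0.0872
0.0595
0.022198902056483047
```

```bash
python3 nudge.py '[[0.07,0,0,0,0],[0.07,0,0,0,0],[0.07,0,0,0,0],[0.088,0,0,-0.03,0],[0.088,0,0,-0.06,0],[0.088,0.01,0,-0.065,-1.571],[0.088,0.025,0,-0.065,-1.571],[0.088,0.025,0,-0.065,-1.571],[0.088,0.025,0,-0.065,-1.571],[0.088,0.025,0,-0.065,-1.571],[0.088,0.025,0,-0.065,-1.571],[0.088,0.025,0,-0.065,-1.571],[0.088,0.025,0,-0.065,-1.571],[0.088,0.025,0,-0.065,-1.571],[0.088,0.025,0,-0.065,-1.571],[0.088,0.025,0,-0.065,-1.571],[0.088,0.025,0,-0.065,-1.571],[0.088,0.025,0,-0.065,-1.571],[0.088,0.025,0,-0.065,-1.571]]' 30
python3 - <<'E'
from h import *
s=arm.get_state();c=cam("wrist");print(s["eef_pos"],s["ee_rot"])
im=arm.grab_frame("wrist");t=arm.grab_frame("scene")
cv2.imwrite("pics/w4f.png",im[:,:,::-1]);np.save("w4T.npy",c[2])
cv2.imwrite("pics/w4.png",cv2.resize(im[120:320,160:480,::-1],None,fx=2.5,fy=2.5))
E
```

```text
t: 6.4
eef_pos: [0.5648, -0.0386, 0.1665]
ee_rot: [3.141, 0.002, -0.326]
force: [-0.6, 0.6, 0.7]
width: 0.0879
gripper_force: 0.0
[ 0.56476038 -0.03861497  0.1664693 ] [ 3.14087253e+00  1.87704886e-03 -3.25935623e-01]
```

View pics/w4.png

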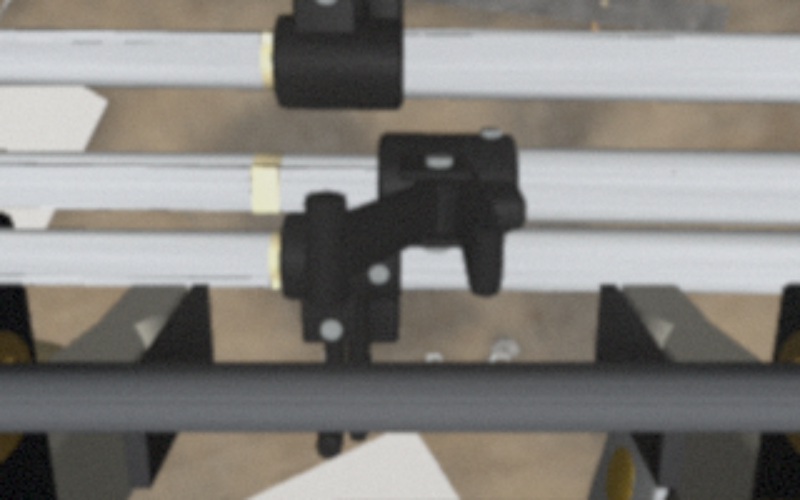

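The lever is open. Tape band is at full-frame (266,193), collar edge (312,190), rest (355,236), bar (290,~220).

```bash
python3 - <<'E'
from h import *
c=cam("wrist");th=np.radians(-109.1);u=np.array([np.cos(th),np.sin(th),0]);n=np.array([-u[1],u[0],0]);o=np.array([.582,.007,.052])
for k,p in dict(tape=onz(c,(266,193.2),.06),edge=onz(c,(312,190),.062),rest=onz(c,(355,230),.133),bar=onz(c,(290.4,220),.125),tcp=arm.get_state()["eef_pos"]).items(): print(k,((p-o)@u).round(4),((p-o)@n).round(4))
E
```

```text
tape -0.0014 0.0029
edge 0.0402 0.0064
rest 0.0714 -0.0036
bar 0.027 0.0007
tcp 0.0486 -0.0011
```

```bash
python3 nudge.py '[[0.088,0,0,0.03,0],[0.088,0,0,0.05,0],[0.07,0,0,0.0585,0],[0.062,0,0,0.0585,0],[0.062,0,0,0.0585,0],[0.062,0,-0.008,0.0585,0],[0.062,0,-0.014,0.0585,0],[0.062,0,-0.02,0.0585,0],[0.062,0,-0.026,0.0585,0],[0.062,0,-0.032,0.0585,0],[0.062,0,-0.036,0.0585,0],[0.062,0,-0.04,0.0585,0],[0.062,0,-0.042,0.0585,0],[0.062,0,-0.042,0.0585,0],[0.062,0,-0.042,0.0585,0]]' 40
python3 - <<'E'
from h import *
s=arm.get_state();c=cam("wrist");u=np.array([np.cos(np.radians(-109.1)),np.sin(np.radians(-109.1)),0]);print((s["eef_pos"]-[.582,.007,.052])@u)
im=arm.grab_frame("wrist")
cv2.imwrite("pics/w5f.png",im[:,:,::-1]);np.save("w5T.npy",c[2])
cv2.imwrite("pics/w5.png",cv2.resize(im[140:340,160:480,::-1],None,fx=2.5,fy=2.5))
E
```

```text
t: 7.75
eef_pos: [0.5792, 0.0016, 0.1084]
ee_rot: [-3.141, 0.0, -0.329]
force: [-0.2, 0.3, -0.2]
width: 0.0619
gripper_force: 0.0
0.006062998463026709
```

View pics/w5.png

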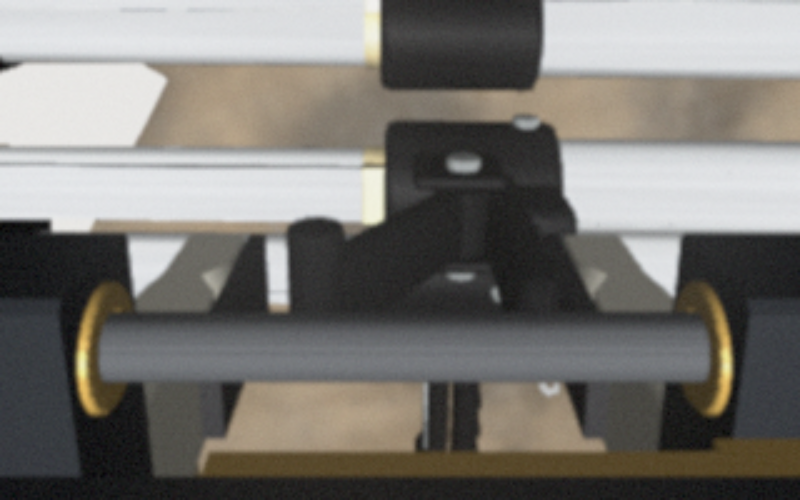

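Wrist crop: the collar edge at x≈386 covers part of the tape, with about 24 of 36 px of the band visible. It needs about 1.7 mm more inward. I'll push in, close to just above the bite angle with the foot-side finger held in place, then measure the band numerically.

```bash
cat > m.py <<'E'
from h import *
def vis():
    s=arm.get_state();c=cam("wrist");im=arm.grab_frame("wrist").astype(int)
    o=np.array([.582,.007,.052]);u=np.array([np.cos(np.radians(-109.1)),np.sin(np.radians(-109.1)),0])
    q=proj(c,[o-.0014*u+[0,0,.009]])[0]; x,y=q.round().astype(int)
    p=im[y-6:y+7,x-40:x+41]; yel=np.median(p[:,:,0]-p[:,:,2],0); lum=np.median(p.sum(2)/3,0)
    X=np.arange(x-40,x+41); m=(yel>18)&(lum>110)
    px=np.linalg.norm(proj(c,[o+[0,0,.011]])[0]-proj(c,[o+.01*u+[0,0,.011]])[0])/10
    d=np.where((lum<110)&(X>x-15))[0]
    print("px/mm",px.round(2),"band cols",X[m].min() if m.any() else None,X[m].max() if m.any() else None,"visible mm",(m.sum()/px).round(2),"dark from",X[d[0]] if len(d) else None,"yel max",yel.max())
    print("tcp along",((s["eef_pos"]-o)@u).round(4),"w",s["width"].round(4),"foot face",((s["eef_pos"]-o)@u+s["width"]/2).round(4),"f",s["force"].round(1),s["t"])
if __name__=="__main__":vis()
E
python3 m.py
python3 nudge.py '[[0.062,0,-0.001,0,0],[0.062,0,-0.002,0,0],[0.062,0,-0.002,0,0],[0.05,0,0.004,0,0],[0.05,0,0.004,0,0],[0.046,0,0.006,0,0],[0.042,0,0.008,0,0],[0.042,0,0.008,0,0],[0.042,0,0.008,0,0]]' 40
python3 m.py
```

```text
px/mm 1.41 band cols 306 312 visible mm 1.42 dark from 314 yel max 27.0
t: 8.6
eef_pos: [0.5767, -0.0067, 0.1087]
ee_rot: [3.141, -0.0, -0.329]
force: [0.3, -2.7, 0.9]
width: 0.0426
gripper_force: 2.6
px/mm 1.4 band cols 293 300 visible mm 4.99 dark from 301 yel max 25.0Traceback (most recent call last):
  File "m.py", line 12, in <module>
    if __name__=="__main__":vis()
                            ~~~^^
  File "m.py", line 11, in vis
    print("tcp along",((s["eef_pos"]-o)@u).round(4),"w",s["width"].round(4),"foot face",((s["eef_pos"]-o)@u+s["width"]/2).round(4),"f",s["force"].round(1),s["t"])
                                                        ^^^^^^^^^^^^^^^^
AttributeError: 'float' object has no attribute 'round'
Traceback (most recent call last):
  File "m.py", line 12, in <module>
    if __name__=="__main__":vis()
                            ~~~^^
  File "m.py", line 11, in vis
    print("tcp along",((s["eef_pos"]-o)@u).round(4),"w",s["width"].round(4),"foot face",((s["eef_pos"]-o)@u+s["width"]/2).round(4),"f",s["force"].round(1),s["t"])
                                                        ^^^^^^^^^^^^^^^^
AttributeError: 'float' object has no attribute 'round'
```

```bash
sed -i 's/((s\["eef_pos"\]-o)@u+s\["width"\]\/2).round(4)/round((s["eef_pos"]-o)@u+s["width"]\/2,4)/; s/s\["width"\].round(4)/round(s["width"],4)/; s/((s\["eef_pos"\]-o)@u).round(4)/round((s["eef_pos"]-o)@u,4)/' m.py
sed -i 's/^    print("tcp/    print(list(zip(X.tolist(),yel.astype(int).tolist(),lum.astype(int).tolist()))[25:60])\n&/' m.py
python3 nudge.py '[[0.042,0,-0.0015,0,0],[0.042,0,-0.0015,0,0],[0.042,0,-0.0015,0,0]]' 40
python3 m.py
```

```text
t: 8.9
eef_pos: [0.5773, -0.0048, 0.1087]
ee_rot: [3.142, -0.0, -0.329]
force: [1.4, -2.1, 0.1]
width: 0.0421
gripper_force: 2.7
px/mm 1.4 band cols 296 300 visible mm 3.56 dark from 301 yel max 29.0
[(287, -4, 225), (288, -4, 225), (289, -4, 224), (290, -4, 225), (291, -4, 224), (292, -4, 225), (293, -5, 224), (294, -3, 221), (295, 6, 222), (296, 21, 229), (297, 21, 234), (298, 20, 233), (299, 29, 215), (300, 19, 139), (301, 6, 66), (302, 1, 49), (303, 1, 57), (304, 0, 63), (305, 1, 63), (306, 0, 63), (307, 1, 61), (308, 1, 65), (309, 0, 62), (310, 0, 62), (311, 0, 59), (312, 0, 56), (313, 2, 57), (314, 1, 58), (315, 1, 57), (316, 1, 59), (317, 0, 59), (318, 1, 56), (319, 2, 52), (320, 1, 39), (321, 0, 35)]
tcp along 0.0127 w 0.0421 foot face 0.0338 f [ 1.4 -2.1  0.1] 8.9
```

```bash
python3 nudge.py '[[0.038,0,0.002,0,0],[0.038,0,0.002,0,0],[0.034,0,0.004,0,0],[0.034,0,0.004,0,0],[0.03,0,0.006,0,0],[0.03,0,0.006,0,0],[0.026,0,0.008,0,0],[0.026,0,0.008,0,0],[0.022,0,0.0095,0,0],[0.018,0,0.0095,0,0],[0.018,0,0.0095,0,0],[0.018,0,0.0095,0,0]]' 40
python3 m.py
```

```text
t: 9.95
eef_pos: [0.5738, -0.0142, 0.1086]
ee_rot: [3.141, 0.001, -0.329]
force: [0.2, -3.9, 1.7]
width: 0.0201
gripper_force: 40.0
px/mm 1.4 band cols 282 284 visible mm 2.14 dark from 285 yel max 30.0
[(273, -5, 217), (274, -6, 217), (275, -5, 216), (276, -5, 217), (277, -5, 218), (278, -5, 217), (279, -6, 214), (280, -1, 205), (281, 17, 202), (282, 24, 223), (283, 27, 225), (284, 30, 197), (285, 16, 106), (286, 1, 47), (287, 1, 51), (288, 1, 58), (289, 0, 57), (290, 0, 58), (291, 0, 58), (292, 0, 58), (293, 0, 55), (294, 1, 51), (295, 1, 55), (296, 0, 53), (297, 1, 52), (298, 1, 51), (299, 0, 54), (300, 1, 52), (301, 1, 52), (302, 0, 49), (303, 1, 42), (304, 0, 38), (305, 1, 38), (306, -1, 41), (307, 0, 39)]
tcp along 0.0228 w 0.0201 foot face 0.0328 f [ 0.2 -3.9  1.7] 9.95
```

```bash
python3 nudge.py '[[0.018,0,0,0,0],[0.018,0,0,0,0],[0.018,0,0,0,0],[0.018,0,0,0,0]]' 55; python3 nudge.py '[[0.018,0,0,0,0],[0.018,0,0,0,0],[0.018,0,0,0,0],[0.018,0,0,0,0]]' 40; python3 m.py
```

```text
t: 10.33
eef_pos: [0.5741, -0.0135, 0.1086]
ee_rot: [-3.141, 0.0, -0.329]
force: [-1.6, 1.3, 2.6]
width: 0.0186
gripper_force: 55.0
t: 10.67
eef_pos: [0.5741, -0.0135, 0.1086]
ee_rot: [-3.141, 0.0, -0.329]
force: [-2.0, 2.6, 0.7]
width: 0.02
gripper_force: 40.0
px/mm 1.4 band cols 283 284 visible mm 1.42 dark from 285 yel max 30.0
[(274, -6, 218), (275, -5, 216), (276, -6, 215), (277, -5, 217), (278, -5, 216), (279, -6, 216), (280, -6, 217), (281, -4, 209), (282, 11, 215), (283, 26, 220), (284, 30, 196), (285, 16, 104), (286, 0, 47), (287, 0, 54), (288, 0, 56), (289, 2, 57), (290, 0, 58), (291, -1, 58), (292, 1, 58), (293, 0, 57), (294, 0, 53), (295, 0, 54), (296, 0, 51), (297, 0, 54), (298, 0, 52), (299, 1, 53), (300, 1, 52), (301, 0, 53), (302, 0, 49), (303, 1, 41), (304, 1, 36), (305, 1, 39), (306, 1, 39), (307, 1, 38), (308, 1, 39)]
tcp along 0.022 w 0.02 foot face 0.032 f [-2.   2.6  0.7] 10.6667
```

```bash
python3 -c "
from station import arm
print(arm.job_done())"
```

```text
the job is handed in; nothing more can be done
None
```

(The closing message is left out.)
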